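# Unlid the archive tub and gauge the media case

## Task

Find the thickness of the blue media case kept in the lidded grey archive tub: tip the red lid well up by its black lug while its opposite edge still rests on the tub, lift it off and lay it flat, lug up, on the middle of the rubber mat. Then take the case out, lay it flat on the gauge's plate under the gauge's foot, and slide the foot down by its black knob until it rests on the case; let go and leave it there. Leave the tub standing where it is, do not drop the lid or the case, and do not disturb the stapler, hole punch or tape roll.

Things in the scene. Friction and masses are not known exactly. Their poses are not given: they have to be found in the camera images.
- tub: open-topped grey plastic tub, loose, 0.9 kg, outside 190 (x) x 132 (y) x 64 mm high, walls and floor 4 mm thick, white label on each long side. Origin at the centre of its underside, z up, x along its long side towards the lid's lug.
- lid: red lid, about 0.16 kg: plate 200 (x) x 142 (y) x 5 mm loose on the tub's rim; a 6 mm deep rib below sits inside the rim with 4 mm play. A black grip lug 14 (x) x 32 (y) x 32 mm high stands on it by the +x short edge, 88 mm from the middle. Origin: centre of the plate's underside (64 mm above the tub's underside when seated, 9 mm above the table on the mat), z up.
- lid_lug (a point): centre of the top of the black lug: 88 mm along x and 37 mm up from the lid's origin; same axes as the lid.
- lid_heel (a point): middle of the lid's other (-x) short edge, at the plate's underside: the edge about which the lid tips.
- media_case: blue hard plastic media case, a closed box 150 (x) x 58 (y) x 32 mm high with black seam and a white label on top, about 0.2 kg, lying flat on the tub's floor, long side roughly along the tub's, at least 25 mm free either side for the fingers. Origin at the centre of its underside, z up.
- mat: black rubber mat, fixed, 220 (x) x 180 (y) x 3 mm thick. Origin at the centre of its underside.
- gauge: thickness gauge, fixed: aluminium plate 230 (x) x 100 (y) x 12 mm high; steel column 18 x 30 mm at x = +98 mm, its top 152 mm above the table; the foot hangs over the plate at x = +30 mm, y = 0, on a yellow arm that rides on the column (front of its collar at x = +82 mm). The -x end is open. Origin: centre of the plate's underside, x towards the column, z up.
- gauge_foot (a joint): height of the foot's face above the plate, m: 0 on the plate, up to 0.085; the gauge's reading. The slide is spring-balanced and stays where it is left; it takes about 3 N to move.
- foot_face (a point): centre of the foot's round flat underside, 24 mm across; above it a 12 mm thick stem, the yellow arm's underside 38 mm above the face. Axes as the gauge.
- foot_knob (a point): centre of the top of the black knob, 34 mm across and 14 mm high, 62 mm straight above the foot's face: push down here.
- stapler: red and black stapler, 145 x 36 x 55 mm, loose. Origin at the centre of its underside, as for those below. Leave alone.
- punch: blue and black hole punch, 110 x 120 x 58 mm, loose. Leave alone.
- tape_roll: roll of clear packing tape lying flat, 110 mm across, 48 mm high, loose. Leave alone.

How it is judged:
By the outcome, as a careful person would: the job done as asked, in the order asked, and still so for the second after the job is handed in, with the robot touching nothing.
It also fails if it takes over 67 s, if anything falls off the work surface, if the arm or the gripper's body presses on something with over 40 N, if the wrist force passes 120 N, or if a joint passes its speed limit or range.

## Robot

A 7-joint arm with a two-finger parallel gripper is mounted at the origin on the work surface. World frame = base frame: x ahead of the robot, y to its left, z up, the work surface at z = 0. Lengths are in m, angles in rad, forces in N, time in s.
With the tool pointing down it reaches from about 0.425 to 0.875 m from the base axis. Payload 8.4 kg.
Tool frame: the origin (TCP) lies on the centre line of the jaws, within the pads' length; the fingertips stand 22 mm ahead of it and the grasp point (between the pads) lies 3 mm ahead of it (bot.nose_length is the z of the fingertips in the tool frame, in m); z points along the fingers, y is the line along which they close (so a half turn about z gives the same grasp; the last joint's range is limited). The gripper opens to 85 mm and grips with 20 to 120 N. Pads are 22 mm wide; open, the fingers measure 114 mm over their backs; the gripper's body (76 mm by 85 mm) begins 54 mm behind the grasp point. The pads swing forward as they close: fully open they stand 13 mm farther back than shut.
Start: joints at [-1.204, 0.333, 0.04, 1.465, -0.013, 1.343, -0.059], TCP at [0.292, 0.581, 0.253] pointing down, gripper open.
Joint ranges: [-2.58, 2.58], [-0.38, 2.09], [-1.3, 1.39], [0.25, 2.4], [-1.5, 4.64], [0.08, 2.09], [-2.65, 2.65]. Speed limits (rad/s): [2.22, 2.22, 2.79, 2.79, 3.14, 3.14, 3.14].

## Interface

Orientations are given as a 3x3 rotation matrix whose columns are the frame's x, y, z axes.
In Python, from rig import bot, vision, order gives the robot as it stands.
- The arm moves only by the shell command python3 -m pendant 'ROWS'. ROWS is JSON, a list of rows, each an object with "rot": the turn, a rotation vector about the tool's x, y, z in degrees, a list of three; "travel": the shift along the tool's x, y, z in mm, a list of three; "claw": the opening in per cent of the stroke, from 0 (shut) to 100 (fully open). A call has 1 to 12 rows; each row shifts and turns the commanded pose from where the row before left it, along the tool's axes as they then stand; what a row does not reach is not made up. A row lasts 1/10 s, in which the tool goes at most 50 mm and 8.59 degrees, less where a joint would pass 70% of its speed; a pose out of reach is approached as far as the arm can. A call is refused whole if a number of a shift passes 50 or a number of a turn 8.59, either way. A call with a gripper value outside its range is refused whole. The fingers move at their own pace and stop on an object; the grip force is fixed at half the most. Time passes only in rows, so rows that do not move let the fingers close. It gives the time, the measured TCP pose, the force, the opening and the grip force at its end, in the units of the state.
- bot.observe(): the state, without advancing time (a new reading comes with each control period).
- vision.read_camera(name): name is "scene" or "top"; returns a dict with "frame" (480x640x3 uint8, red, green, blue), "z_map" (480x640 float32, m along the optical axis (not along the pixel's ray), 0 where there is no reading), "mtx" (3x3 intrinsics, pixels), "rvec" (rotation vector, rad) and "tvec" (3), from world to camera coordinates, as OpenCV has them. Camera axes: x right, y down, z forward; pixel columns grow to the right and rows downward; lengths in m; the calibration is good to about 2 mm. A picture is of the moment at which its call begins.
- order.job_done(): hands the job in; it is judged then, once.
The state is a dict: "clock": time; "qpos": joint angles; "dq": joint speeds; "effort": joint torques, N m; "tool_pos": TCP position; "orientation": TCP orientation; "ft_force": force on the tool from outside, world axes, zero at the start; "torque": the same for the moment, N m; "grip_width": finger opening in m; "finger_force": force on a finger pad.
Only numpy, scipy, OpenCV 4.12 (cv2) and the standard library are available. Lean on these libraries where they do the work, as an engineer would, in place of code of your own. Each camera call takes 0.05 s, during which the arm holds its last target. There are 200 camera calls.

## Working session

There is one attempt and no reset: what is moved stays moved. The work goes in short steps, Python scripts to look and compute and a shell command to move; the robot and the scene stay as the last step left them, time stands still between calls to the robot, and variables do not carry over. Pictures are saved under pics/ and viewed, at most 10 in all, crops included, and the job is handed in when it is done.

```bash
mkdir -p pics; ls; cat > h.py <<'E'
import numpy as np, cv2
from rig import bot, vision, order
np.set_printoptions(precision=4, suppress=True)
def cam(n):
    c=vision.read_camera(n); R=cv2.Rodrigues(np.array(c["rvec"],float))[0]; t=np.array(c["tvec"],float).ravel()
    return c,R,t
def cloud(c,R,t):
    z=c["z_map"].astype(float); K=np.array(c["mtx"]); v,u=np.mgrid[0:480,0:640]
    P=np.stack([(u-K[0,2])/K[0,0]*z,(v-K[1,2])/K[1,1]*z,z],-1)
    W=(P-t)@R; W[z<=0]=np.nan
    return W
def save(c,n): cv2.imwrite(f"pics/{n}.png",c["frame"][...,::-1])
E
python3 - <<'E'
from h import *
for n in("scene","top"):
    c,R,t=cam(n); save(c,n+"0"); print(n,-R.T@t,R[2])
    np.savez(f"/tmp/{n}0.npz",W=cloud(c,R,t),f=c["frame"])
s=bot.observe(); print(s)
E
```

```text
pics
scene [ 1.1471 -0.0477  1.0562] [-0.5049  0.0164 -0.863 ]
top [ 0.5191 -0.0013  1.0218] [ 0.0697 -0.0286 -0.9972]
{'clock': 0.1, 'qpos': array([-1.2042,  0.3339,  0.0399,  1.4662, -0.0134,  1.3433, -0.0585]), 'dq': array([ 0.    , -0.0021,  0.001 , -0.0015,  0.0004, -0.0009, -0.0011]), 'effort': array([  0.0045, -66.0007,   1.3703, -40.6468,   0.017 ,   0.0092,
        -0.    ]), 'tool_pos': array([0.2918, 0.5804, 0.2525]), 'orientation': array([[-0.8935,  0.4491, -0.0006],
       [ 0.4491,  0.8935, -0.0014],
       [-0.0001, -0.0015, -1.    ]]), 'ft_force': array([-0.5445, -0.0867, -0.2481]), 'torque': array([ 0.0409,  0.0335, -0.0071]), 'finger_force': 0.0, 'grip_width': 0.08524614821756624}
```

View pics/top0.png

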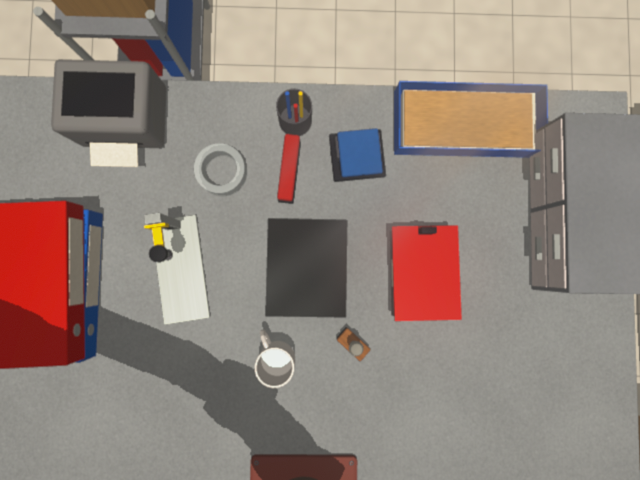

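View pics/scene0.png

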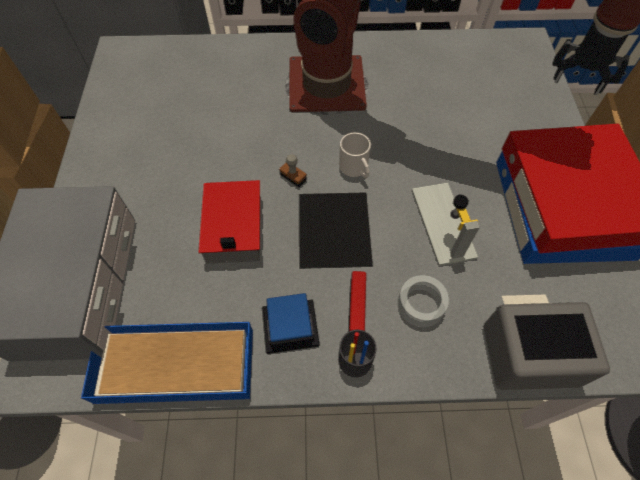

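The top view shows the lidded tub at (427,272) with its lug at (427,230), the mat at (306,268), and the gauge plate at (182,268). The knob is at (158,253) and the column at (153,220). The stapler, punch and tape roll lie ahead, at larger x.

```bash
cat > m0.py <<'E'
from h import *
D=np.load("/tmp/top0.npz"); W=D["W"]; f=D["f"].astype(int)
hsv=cv2.cvtColor(D["f"],cv2.COLOR_RGB2HSV)
def rect(m,name):
    m=m.astype(np.uint8); m=cv2.morphologyEx(m,cv2.MORPH_OPEN,np.ones((3,3)))
    n,l,s,ce=cv2.connectedComponentsWithStats(m); i=1+np.argmax(s[1:,4]); mm=l==i
    P=W[mm]; P=P[~np.isnan(P[:,0])]
    r=cv2.minAreaRect(P[:,:2].astype(np.float32)*1000)
    print(name,s[i],"c",r[0],"size",r[1],"ang",r[2],"z",np.percentile(P[:,2],[5,50,95])); return P
v,u=np.mgrid[0:480,0:640]
box=lambda a,b,c,d:(u>a)&(u<b)&(v>c)&(v<d)
z=W[...,2]
red=((hsv[...,0]<8)|(hsv[...,0]>172))&(hsv[...,1]>150)&(hsv[...,2]>90)
rect((red|(z>.06))&box(370,490,200,340)&(z>.055)&(z<.085),"lid")
rect(box(370,490,200,340)&(z>.085),"lug")
rect((hsv[...,2]<75)&box(250,365,205,330)&(z<.02),"mat")
rect((z>.006)&(z<.02)&box(140,230,200,340),"plate")
rect(box(130,230,200,340)&(z>.125),"col+top")
rect((hsv[...,2]<60)&box(140,175,235,270)&(z>.05),"knob")
rect((hsv[...,0]>18)&(hsv[...,0]<35)&(hsv[...,1]>150)&box(130,230,200,280)&(z>.05),"yellow")
for n,b in(("stapler",(272,302,130,208)),("punch",(325,392,122,188)),("tape",(190,250,140,200)),("mug",(250,300,325,395)),("stamp",(330,375,322,365)),("drawers",(525,640,110,300)),("binder",(0,105,195,370))):
    rect(box(*b)&(z>.015),n)
E
python3 m0.py
```

```text
lid [ 392  225   70   96 6182] c (515.2796630859375, -253.27206420898438) size (200.0599365234375, 143.02845764160156) ang 1.6406036615371704 z [0.0676 0.0703 0.0732]
lug [420 227  17   7 118] c (602.37841796875, -249.44216918945312) size (31.53244400024414, 13.44765853881836) ang 87.8124008178711 z [0.0937 0.1019 0.1045]
mat [ 266  219   80   98 6580] c (523.4259643554688, 0.5525360107421875) size (175.89450073242188, 216.16748046875) ang 89.73925018310547 z [0.0013 0.0043 0.0073]
plate [ 156  215   54  109 4087] c (516.3900146484375, 279.93853759765625) size (230.2518768310547, 101.22745513916016) ang 9.350643157958984 z [0.01   0.0132 0.0161]
col+top [144 213  24  49 752] c (576.186767578125, 291.1124267578125) size (92.95365142822266, 39.92112350463867) ang 5.915239334106445 z [0.1344 0.1496 0.1545]
knob [150 246  18  15 207] c (546.1320190429688, 283.479736328125) size (26.840538024902344, 30.615976333618164) ang 0.6990200877189636 z [0.1474 0.1519 0.1544]
yellow [150 223  18  22 229] c (583.8157958984375, 289.2332458496094) size (40.08354568481445, 31.934757232666016) ang 1.720
[... 496 characters left out ...]
 46.096309661865234 z [0.0223 0.0485 0.0518]
mug [255 356  39  32 481] c (307.4602355957031, 67.02218627929688) size (78.49994659423828, 51.26249694824219) ang 70.72020721435547 z [0.0214 0.0693 0.0923]
stamp [337 328  33  33 553] c (357.85711669921875, -103.65144348144531) size (70.24749755859375, 36.082611083984375) ang 47.87476348876953 z [0.0278 0.0323 0.0887]
drawers [  526   111   114   183 19501] c (680.97265625, -565.3720703125) size (188.94915771484375, 407.2508850097656) ang 87.58324432373047 z [0.04   0.1506 0.1538]
binder [    1   201   100   168 15540] c (482.7705078125, 514.0672607421875) size (322.6201477050781, 134.437255859375) ang 3.2525503635406494 z [0.0412 0.1402 0.1433]
```

```bash
python3 -m pendant '[{"rot":[0,0,0],"travel":[-36.1,-33.5,0],"claw":60},{"rot":[0,0,0],"travel":[-36.1,-33.5,0],"claw":60},{"rot":[0,0,0],"travel":[-36.1,-33.5,0],"claw":60},{"rot":[0,0,0],"travel":[-36.1,-33.5,0],"claw":60},{"rot":[0,0,0],"travel":[-36.1,-33.5,0],"claw":60},{"rot":[0,0,0],"travel":[-36.1,-33.5,0],"claw":60},{"rot":[0,0,0],"travel":[-36.1,-33.5,0],"claw":60},{"rot":[0,0,0],"travel":[-36.1,-33.5,0],"claw":60},{"rot":[0,0,0],"travel":[-36.1,-33.5,0],"claw":60},{"rot":[0,0,0],"travel":[-36.1,-33.5,0],"claw":60},{"rot":[0,0,0],"travel":[-36.1,-33.5,0],"claw":60},{"rot":[0,0,0],"travel":[-36.1,-33.5,0],"claw":60}]'
cat >> h.py <<'E'
def go(p,R=None):
    """shift (mm, tool axes) and turn (deg rotvec, tool axes) from the measured pose to p,R"""
    s=bot.observe(); o=np.array(s["orientation"]); d=np.array(p)-s["tool_pos"]
    print("clock",s["clock"],"tcp",s["tool_pos"],"F",np.array(s["ft_force"]),"w",s["grip_width"],"q",np.array(s["qpos"]))
    print("shift now",o.T@d*1000)
    if R is not None: print("turn",np.degrees(cv2.Rodrigues(o.T@R)[0].ravel()),"shift after turn",R.T@d*1000)
def down(yaw,tilt=0):
    """tool z down, tool y at yaw (deg); then turned by tilt (deg) about tool x"""
    a=np.radians(yaw); y=np.array([np.cos(a),np.sin(a),0]); z=np.array([0,0,-1.]); 
    return np.stack([np.cross(y,z),y,z],1)@cv2.Rodrigues(np.radians([tilt,0.,0]))[0]
E
```

```text
clock: 1.3
tool_pos: [0.4985, 0.025, 0.2533]
orientation: [[-0.894, 0.449, 0.0], [0.449, 0.894, 0.0], [0.0, 0.0, -1.0]]
ft_force: [0.9, 1.7, 0.2]
grip_width: 0.0511
finger_force: 0.0
```

```bash
python3 -m pendant '[{"rot":[0,0,0],"travel":[-36.1,-33.5,0],"claw":60},{"rot":[0,0,0],"travel":[-36.1,-33.5,0],"claw":60},{"rot":[0,0,0],"travel":[-36.1,-33.5,0],"claw":60},{"rot":[0,0,0],"travel":[-36.1,-33.5,0],"claw":60},{"rot":[0,0,0],"travel":[-36.1,-33.5,0],"claw":60},{"rot":[0,0,0],"travel":[-36.1,-33.5,0],"claw":60}]'; python3 -m pendant '[{"rot":[0,0,7.7],"travel":[0,0,10],"claw":60},{"rot":[0,0,7.7],"travel":[0,0,10],"claw":60},{"rot":[0,0,7.7],"travel":[0,0,10],"claw":60},{"rot":[0,0,7.7],"travel":[0,0,10],"claw":60},{"rot":[0,0,7.7],"travel":[0,0,10],"claw":60},{"rot":[0,0,7.7],"travel":[0,0,10],"claw":60},{"rot":[0,0,7.7],"travel":[0,0,10],"claw":60},{"rot":[0,0,7.7],"travel":[0,0,10],"claw":60},{"rot":[0,0,0],"travel":[0,0,0],"claw":60},{"rot":[0,0,0],"travel":[0,0,0],"claw":60}]'
python3 -c "
from h import *
print(bot.nose_length)
go([.603,-.250,.097],down(1.6))"
```

```text
clock: 1.9
tool_pos: [0.6022, -0.2514, 0.2529]
orientation: [[-0.894, 0.448, -0.0], [0.448, 0.894, 0.0], [0.0, 0.0, -1.0]]
ft_force: [0.4, 0.2, 0.2]
grip_width: 0.0511
finger_force: 0.0
clock: 2.9
tool_pos: [0.6015, -0.2498, 0.1732]
orientation: [[-0.034, 0.999, -0.001], [0.999, 0.034, -0.0], [-0.0, -0.001, -1.0]]
ft_force: [0.1, -0.2, 1.0]
grip_width: 0.0513
finger_force: 0.0
0.022
clock 2.9 tcp [ 0.6015 -0.2498  0.1732] F [ 0.0573 -0.1616  0.9649] w 0.05127277853875648 q [-0.3265  0.5178  0.8989  1.5941 -0.4218  1.2369  0.6832]
shift now [-0.2446  1.5094 76.1923]
turn [-0.0481  0.0125  0.3415] shift after turn [-0.2524  1.4469 76.1935]
```

```bash
python3 -m pendant '[{"rot":[0,0,0],"travel":[0,1.5,25],"claw":60},{"rot":[0,0,0],"travel":[0,0,25],"claw":60},{"rot":[0,0,0],"travel":[0,0,15],"claw":60},{"rot":[0,0,0],"travel":[0,0,11],"claw":60},{"rot":[0,0,0],"travel":[0,0,0],"claw":60},{"rot":[0,0,0],"travel":[0,0,0],"claw":0},{"rot":[0,0,0],"travel":[0,0,0],"claw":0},{"rot":[0,0,0],"travel":[0,0,0],"claw":0},{"rot":[0,0,0],"travel":[0,0,0],"claw":0},{"rot":[0,0,0],"travel":[0,0,0],"claw":0},{"rot":[0,0,0],"travel":[0,0,0],"claw":0},{"rot":[0,0,0],"travel":[0,0,0],"claw":0}]'
```

```text
clock: 4.1
tool_pos: [0.6038, -0.2502, 0.0986]
orientation: [[-0.03, 1.0, 0.002], [1.0, 0.03, -0.001], [-0.001, 0.002, -1.0]]
ft_force: [-0.4, -0.5, 5.6]
grip_width: 0.0131
finger_force: 59.3
```

```bash
python3 -m pendant '[{"rot":[-3,0,0],"travel":[0,-2.06,-9.5],"claw":0},{"rot":[-3,0,0],"travel":[0,-2.06,-9.5],"claw":0},{"rot":[-3,0,0],"travel":[0,-2.06,-9.5],"claw":0},{"rot":[-3,0,0],"travel":[0,-2.06,-9.5],"claw":0},{"rot":[0,0,0],"travel":[0,0,0],"claw":0},{"rot":[0,0,0],"travel":[0,0,0],"claw":0}]'
python3 - <<'E'
from h import *
c,R,t=cam("scene"); save(c,"tip1"); s=bot.observe(); print(s["torque"],s["ft_force"])
cv2.imwrite("pics/tip1c.png",cv2.resize(c["frame"][130:330,130:400,::-1],None,fx=2.5,fy=2.5,interpolation=2))
E
```

```text
clock: 4.7
tool_pos: [0.5918, -0.2499, 0.1346]
orientation: [[-0.03, 0.978, 0.207], [1.0, 0.029, 0.007], [0.001, 0.207, -0.978]]
ft_force: [-0.8, -0.1, -0.2]
grip_width: 0.0129
finger_force: 58.7
[-0.2314  0.7981  0.0418] [-1.3402 -1.3088  1.0483]
```

View pics/tip1c.png

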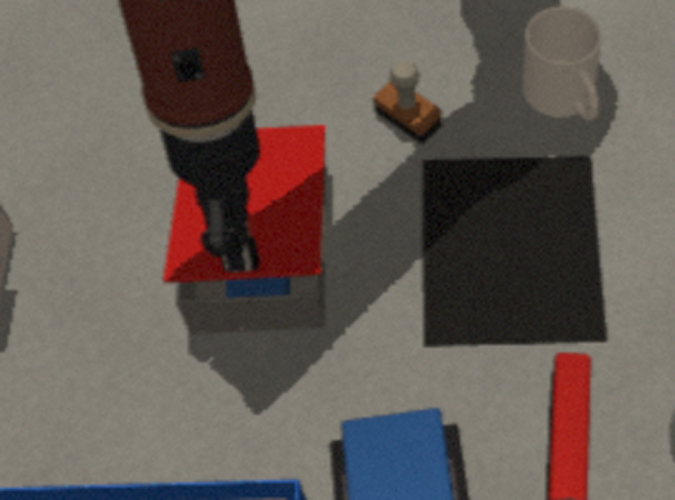

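The lid, at about (245,205) in the crop, is tipped about 12° by the lug. Its heel is still on the tub, and the blue case shows through the gap at (258,287). I'll carry on tipping.

```bash
python3 -m pendant '[{"rot":[-3,0,0],"travel":[0,-2.06,-9.5],"claw":0},{"rot":[-3,0,0],"travel":[0,-2.06,-9.5],"claw":0},{"rot":[-3,0,0],"travel":[0,-2.06,-9.5],"claw":0},{"rot":[-3,0,0],"travel":[0,-2.06,-9.5],"claw":0},{"rot":[-3,0,0],"travel":[0,-2.06,-9.5],"claw":0},{"rot":[-3,0,0],"travel":[0,-2.06,-9.5],"claw":0},{"rot":[0,0,0],"travel":[0,0,0],"claw":0},{"rot":[0,0,0],"travel":[0,0,0],"claw":0},{"rot":[0,0,0],"travel":[0,0,0],"claw":0}]'
python3 - <<'E'
from h import *
c,R,t=cam("scene"); W=cloud(c,R,t); s=bot.observe(); print(s["torque"],s["ft_force"],s["qpos"])
hsv=cv2.cvtColor(c["frame"],cv2.COLOR_RGB2HSV)
m=((hsv[...,0]<8)|(hsv[...,0]>172))&(hsv[...,1]>150)
P=W[m]; P=P[(abs(P[:,1]+.25)<.075)&(P[:,2]>.04)&(P[:,2]<.3)&(P[:,0]>.38)&(P[:,0]<.65)]
A=np.c_[P[:,:2],np.ones(len(P))]; k=np.linalg.lstsq(A,P[:,2],rcond=None)[0]
print(len(P),k,"pitch",np.degrees(np.arctan(k[0])),"min",P.min(0),"max",P.max(0))
E
```

```text
clock: 5.65
tool_pos: [0.5618, -0.2508, 0.1833]
orientation: [[-0.031, 0.867, 0.498], [1.0, 0.027, 0.015], [-0.001, 0.498, -0.867]]
ft_force: [-2.1, -0.4, 1.3]
grip_width: 0.0131
finger_force: 58.9
[-0.0802  1.2298 -0.0893] [-2.4998 -0.3775  0.2164] [-0.382   0.0568  0.9055  2.0679 -0.5216  0.6452  0.9021]
1765 [ 0.5964  0.0015 -0.1841] pitch 30.811464537217287 min [ 0.4139 -0.3218  0.0416] max [ 0.5933 -0.1776  0.2786]
```

```bash
python3 -m pendant '[{"rot":[0,0,0],"travel":[0,3,-5.2],"claw":0},{"rot":[0,0,0],"travel":[0,6,-10.4],"claw":0},{"rot":[0,0,0],"travel":[0,6,-10.4],"claw":0},{"rot":[0,0,0],"travel":[0,6,-10.4],"claw":0},{"rot":[0,0,0],"travel":[0,3,-5.2],"claw":0},{"rot":[5,0,0],"travel":[0,0,0],"claw":0},{"rot":[5,0,0],"travel":[0,0,0],"claw":0},{"rot":[5,0,0],"travel":[0,0,0],"claw":0},{"rot":[5,0,0],"travel":[0,0,0],"claw":0},{"rot":[5,0,0],"travel":[0,0,0],"claw":0},{"rot":[5,0,0],"travel":[0,0,0],"claw":0},{"rot":[0,0,0],"travel":[0,0,0],"claw":0}]'
python3 -c "
from h import *
go([.6118,.001,.16],down(0))"
```

```text
clock: 6.9
tool_pos: [0.5636, -0.2494, 0.2306]
orientation: [[-0.033, 0.999, -0.004], [0.999, 0.033, -0.002], [-0.002, -0.004, -1.0]]
ft_force: [-0.7, 1.1, -2.0]
grip_width: 0.0129
finger_force: 58.7
clock 6.9 tcp [ 0.5636 -0.2494  0.2306] F [-0.6848  1.1374 -1.9514] w 0.012921261337538084 q [-0.3443  0.3709  0.8842  1.6142 -0.2916  1.2998  0.6196]
shift now [248.8023  56.8117  69.972 ]
turn [-0.2319  0.0952  1.9116] shift after turn [250.4374  48.1979  70.5996]
```

```bash
python3 -m pendant '[{"rot":[0,0,1.9],"travel":[0,0,0],"claw":0},{"rot":[0,0,0],"travel":[15,3,0],"claw":0},{"rot":[0,0,0],"travel":[30,5.8,0],"claw":0},{"rot":[0,0,0],"travel":[30,5.8,0],"claw":0},{"rot":[0,0,0],"travel":[30,5.8,0],"claw":0},{"rot":[0,0,0],"travel":[30,5.8,0],"claw":0},{"rot":[0,0,0],"travel":[30,5.8,10],"claw":0},{"rot":[0,0,0],"travel":[30,5.8,20],"claw":0},{"rot":[0,0,0],"travel":[30,5.8,20],"claw":0},{"rot":[0,0,0],"travel":[25,4.8,20],"claw":0},{"rot":[0,0,0],"travel":[0,0,0],"claw":0},{"rot":[0,0,0],"travel":[0,0,0],"claw":0}]'
cat > lid.py <<'E'
from h import *
c,R,t=cam("scene"); W=cloud(c,R,t)
hsv=cv2.cvtColor(c["frame"],cv2.COLOR_RGB2HSV)
m=((hsv[...,0]<8)|(hsv[...,0]>172))&(hsv[...,1]>150)
P=W[m]; P=P[(abs(P[:,1])<.1)&(P[:,2]<.2)&(P[:,0]>.38)&(P[:,0]<.655)]
k=np.linalg.lstsq(np.c_[P[:,:2],np.ones(len(P))],P[:,2],rcond=None)[0]
print("pitch,roll",np.degrees(np.arctan(k[:2])),"z",np.median(P[:,2]),"rect",cv2.minAreaRect(P[:,:2].astype(np.float32)*1000))
E
python3 lid.py; python3 -c "
from h import *
go([.6118,.001,.0446],down(0))"
```

```text
clock: 8.1
tool_pos: [0.6102, 0.0, 0.1618]
orientation: [[0.001, 1.0, 0.0], [1.0, -0.001, 0.0], [0.0, 0.0, -1.0]]
ft_force: [-0.6, 0.1, -1.8]
grip_width: 0.013
finger_force: 58.8
pitch,roll [ 5.8425 -4.3518] z 0.13176691902125162 rect ((502.58184814453125, 3.5425262451171875), (254.56692504882812, 185.33775329589844), 3.9789552688598633)
clock 8.15 tcp [ 0.6105 -0.0014  0.1625] F [ 0.4043 -0.2264 -0.8996] w 0.013087097724682313 q [-0.7006  0.3972  0.7983  1.7105 -0.3068  1.1627  0.1789]
shift now [  2.3571   1.1382 117.8909]
turn [ 0.0712 -0.0103 -0.1725] shift after turn [  2.3746   1.2918 117.889 ]
```

```bash
cat > lid.py <<'E'
import sys
from h import *
z0=float(sys.argv[1])
c,R,t=cam(sys.argv[2]); W=cloud(c,R,t)
hsv=cv2.cvtColor(c["frame"],cv2.COLOR_RGB2HSV)
m=((hsv[...,0]<6)|(hsv[...,0]>174))&(hsv[...,1]>190)
m=cv2.morphologyEx(m.astype(np.uint8),cv2.MORPH_OPEN,np.ones((3,3)))>0
P=W[m]; P=P[(abs(P[:,1])<.1)&(abs(P[:,2]-z0)<.03)&(P[:,0]>.38)&(P[:,0]<.655)]
for i in range(3):
    k=np.linalg.lstsq(np.c_[P[:,:2],np.ones(len(P))],P[:,2],rcond=None)[0]
    r=P[:,2]-np.c_[P[:,:2],np.ones(len(P))]@k; P=P[abs(r)<max(.006,2*r.std())]
print(len(P),"pitch,roll",np.degrees(np.arctan(k[:2])),"z",np.median(P[:,2]),"rect",cv2.minAreaRect(P[:,:2].astype(np.float32)*1000))
save(c,sys.argv[3])
E
python3 lid.py .131 scene lid1
```

```text
2077 pitch,roll [0.0472 0.1215] z 0.13261908983028967 rect ((526.6162109375, 1.649627685546875), (141.24009704589844, 199.44992065429688), 89.41517639160156)
```

View pics/lid1.png

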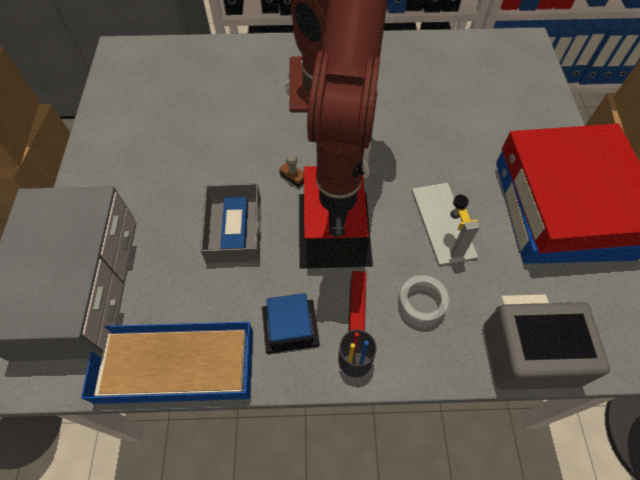

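The lid hangs level at (337,213), over the mat. The tub at (232,222) is open, with the blue case inside. Lowering the lid now.

```bash
python3 -m pendant '[{"rot":[0,0,0],"travel":[0,-1,15],"claw":0},{"rot":[0,0,0],"travel":[0,-1,25],"claw":0},{"rot":[0,0,0],"travel":[0,0,25],"claw":0},{"rot":[0,0,0],"travel":[0,0,25],"claw":0},{"rot":[0,0,0],"travel":[0,0,15],"claw":0},{"rot":[0,0,0],"travel":[0,0,8],"claw":0},{"rot":[0,0,0],"travel":[0,0,3],"claw":0},{"rot":[0,0,0],"travel":[0,0,0],"claw":0},{"rot":[0,0,0],"travel":[0,0,0],"claw":0}]'
```

```text
clock: 9.1
tool_pos: [0.6093, -0.0013, 0.0469]
orientation: [[0.003, 1.0, 0.002], [1.0, -0.003, 0.0], [0.0, 0.002, -1.0]]
ft_force: [-0.7, -0.4, -1.2]
grip_width: 0.0132
finger_force: 58.8
```

```bash
python3 -m pendant '[{"rot":[0,0,0],"travel":[0,0,1],"claw":0},{"rot":[0,0,0],"travel":[0,0,1],"claw":0},{"rot":[0,0,0],"travel":[0,0,1],"claw":0},{"rot":[0,0,0],"travel":[0,0,0.5],"claw":0},{"rot":[0,0,0],"travel":[0,0,0.5],"claw":0},{"rot":[0,0,0],"travel":[0,0,0],"claw":0},{"rot":[0,0,0],"travel":[0,0,0],"claw":0}]'
```

```text
clock: 9.8
tool_pos: [0.609, -0.0012, 0.0435]
orientation: [[0.003, 1.0, 0.0], [1.0, -0.003, 0.001], [0.001, 0.0, -1.0]]
ft_force: [-6.7, 1.6, 15.6]
grip_width: 0.0129
finger_force: 61.2
```

```bash
python3 -m pendant '[{"rot":[0,0,0],"travel":[0,0,-0.7],"claw":0},{"rot":[0,0,0],"travel":[0,0,0],"claw":50},{"rot":[0,0,0],"travel":[0,0,0],"claw":50},{"rot":[0,0,0],"travel":[0,0,0],"claw":50},{"rot":[0,0,0],"travel":[0,0,0],"claw":50},{"rot":[0,0,0],"travel":[0,0,-15],"claw":50},{"rot":[0,0,0],"travel":[0,0,-40],"claw":50},{"rot":[0,0,0],"travel":[0,0,-40],"claw":100},{"rot":[0,0,0],"travel":[0,0,-45],"claw":100},{"rot":[0,0,0],"travel":[0,0,-30],"claw":100},{"rot":[0,0,0],"travel":[0,0,0],"claw":100}]'
cat > case.py <<'E'
from h import *
for n in("top","scene"):
    c,R,t=cam(n); W=cloud(c,R,t); hsv=cv2.cvtColor(c["frame"],cv2.COLOR_RGB2HSV)
    bl=(hsv[...,0]>95)&(hsv[...,0]<130)&(hsv[...,1]>90)
    wh=(hsv[...,1]<60)&(hsv[...,2]>120)
    z=W[...,2]; reg=(abs(W[...,0]-.515)<.09)&(abs(W[...,1]+.253)<.062)&(z<.05)
    P=W[(bl|wh)&reg&(z>.026)]; print(n,"case",cv2.minAreaRect(P[:,:2].astype(np.float32)*1000),np.median(P[:,2]))
    Q=W[(abs(W[...,0]-.515)<.12)&(abs(W[...,1]+.253)<.09)&(z>.055)&(z<.075)]; print("tub rim",cv2.minAreaRect(Q[:,:2].astype(np.float32)*1000),np.median(Q[:,2]))
    save(c,n+"_c")
E
python3 case.py; python3 lid.py .014 top lid2; python3 lid.py .014 scene lid2s
```

```text
clock: 10.9
tool_pos: [0.6109, -0.0019, 0.2184]
orientation: [[0.004, 1.0, 0.008], [1.0, -0.004, 0.001], [0.001, 0.008, -1.0]]
ft_force: [0.0, -0.1, -0.1]
grip_width: 0.0858
finger_force: 0.0
top case ((515.085205078125, -250.72119140625), (146.6652374267578, 59.18723678588867), 0.27616751194000244) 0.037389475594174534
tub rim ((515.3861083984375, -254.3084716796875), (189.8308563232422, 133.48876953125), 1.163983941078186) 0.06447672324619413
scene case ((516.7864379882812, -247.37657165527344), (151.86212158203125, 57.00867462158203), 0.41786885261535645) 0.03537653969179025
tub rim ((517.3389892578125, -252.6341552734375), (193.07656860351562, 133.16664123535156), 1.181964635848999) 0.06220973164087186
0 pitch,roll [0. 0.] z nan rect ((0.0, 0.0), (0.0, 0.0), 0.0)
2926 pitch,roll [0.0119 0.1123] z 0.013723825566580156 rect ((523.7012939453125, 1.2735137939453125), (142.36534118652344, 199.32626342773438), 89.66114807128906)
  ret = _var(a, axis=axis, dtype=dtype, out=out, ddof=ddof,
  arrmean = um.true_divide(arrmean, div, out=arrmean,
  ret = ret.dtype.type(ret / rcount)
  return _methods._mean(a, axis=axis, dtype=dtype,
  ret = ret.dtype.type(ret / rcount)
```

View pics/top_c.png

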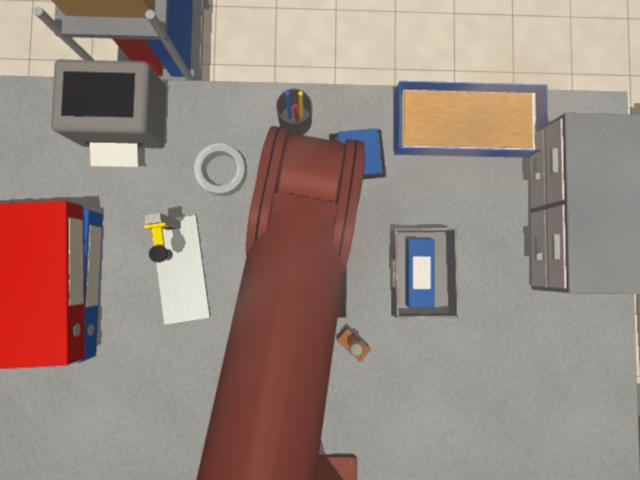

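The top view shows the open tub at (424,272) with the case at (422,272), and the gauge undisturbed. The arm hides the mat here, but the scene-camera fit puts the lid flat at (0.524, 0.001).

```bash
python3 -m pendant '[{"rot":[0,0,-7.5],"travel":[0,0,0],"claw":80},{"rot":[0,0,-7.5],"travel":[0,0,0],"claw":80},{"rot":[0,0,-7.5],"travel":[0,0,0],"claw":80},{"rot":[0,0,-7.5],"travel":[0,0,0],"claw":80},{"rot":[0,0,-7.5],"travel":[0,0,0],"claw":80},{"rot":[0,0,-7.5],"travel":[0,0,0],"claw":80},{"rot":[0,0,-7.5],"travel":[0,0,0],"claw":80},{"rot":[0,0,-7.5],"travel":[0,0,0],"claw":80},{"rot":[0,0,-7.5],"travel":[0,0,0],"claw":80},{"rot":[0,0,-7.5],"travel":[0,0,0],"claw":80},{"rot":[0,0,-7.5],"travel":[0,0,0],"claw":80},{"rot":[0,0,-7.5],"travel":[0,0,0],"claw":80}]'
python3 -m pendant '[{"rot":[0,0,0],"travel":[11,-20,0],"claw":80},{"rot":[0,0,0],"travel":[22,-41,0],"claw":80},{"rot":[0,0,0],"travel":[22,-41,0],"claw":80},{"rot":[0,0,0],"travel":[22,-41,0],"claw":80},{"rot":[0,0,0],"travel":[22,-41,0],"claw":80},{"rot":[0,0,0],"travel":[22,-41,20],"claw":80},{"rot":[0,0,0],"travel":[12,-22,40],"claw":80},{"rot":[0,0,0],"travel":[0,0,40],"claw":80},{"rot":[0,0,0],"travel":[0,0,0],"claw":80},{"rot":[0,0,0],"travel":[0,0,0],"claw":80}]'
python3 -c "
from h import *
go([.4775,-.2497,.030],down(90.4))"
```

```text
clock: 12.3
tool_pos: [0.6079, -0.0014, 0.2111]
orientation: [[-1.0, -0.002, -0.003], [-0.002, 1.0, -0.001], [0.003, -0.001, -1.0]]
ft_force: [-0.6, -0.4, -0.8]
grip_width: 0.0684
finger_force: 0.0
clock: 13.3
tool_pos: [0.4744, -0.2472, 0.1129]
orientation: [[-1.0, 0.004, -0.002], [0.004, 1.0, 0.0], [0.002, 0.0, -1.0]]
ft_force: [0.7, -0.6, -0.2]
grip_width: 0.0685
finger_force: 0.0
clock 13.3 tcp [ 0.4744 -0.2472  0.1129] F [ 0.661  -0.6283 -0.1867] w 0.06849403523449919 q [-0.2065  0.2634  0.6928  1.9351 -0.1962  1.0129  2.1406]
shift now [-3.3243 -2.4722 82.8494]
turn [ 0.0084 -0.1378 -0.6545] shift after turn [-3.0966 -2.4967 82.8575]
```

```bash
python3 -m pendant '[{"rot":[0,0,-0.6],"travel":[-3.2,-2.5,0],"claw":80},{"rot":[0,0,0],"travel":[0,0,15],"claw":80},{"rot":[0,0,0],"travel":[0,0,20],"claw":80},{"rot":[0,0,0],"travel":[0,0,20],"claw":80},{"rot":[0,0,0],"travel":[0,0,15],"claw":80},{"rot":[0,0,0],"travel":[0,0,8],"claw":80},{"rot":[0,0,0],"travel":[0,0,4],"claw":80},{"rot":[0,0,0],"travel":[0,0,0],"claw":80},{"rot":[0,0,0],"travel":[0,0,0],"claw":80}]'
```

```text
clock: 14.2
tool_pos: [0.4811, -0.2515, 0.0345]
orientation: [[-1.0, -0.006, 0.006], [-0.006, 1.0, -0.001], [-0.006, -0.001, -1.0]]
ft_force: [-4.6, -1.5, 30.9]
grip_width: 0.0684
finger_force: 13.7
```

```bash
python3 -m pendant '[{"rot":[0,0,0],"travel":[0,0,-10],"claw":80},{"rot":[0,0,0],"travel":[0,0,-20],"claw":80},{"rot":[0,0,0],"travel":[0,0,0],"claw":80}]'
python3 - <<'E'
from h import *
for n in("top","scene"):
    c,R,t=cam(n); W=cloud(c,R,t); z=W[...,2]
    hsv=cv2.cvtColor(c["frame"],cv2.COLOR_RGB2HSV)
    Q=W[(abs(W[...,0]-.515)<.12)&(abs(W[...,1]+.253)<.09)&(z>.055)&(z<.07)]; print("tub rim",cv2.minAreaRect(Q[:,:2].astype(np.float32)*1000),np.median(z[(z>.055)&(z<.07)&(abs(W[...,0]-.515)<.12)&(abs(W[...,1]+.253)<.09)]))
    if n=="scene": cv2.imwrite("pics/in.png",cv2.resize(c["frame"][160:290,170:300,::-1],None,fx=4.5,fy=4.5,interpolation=2))
E
python3 -c "
from h import *
go([.4775,-.2497,.030],down(90.4))"
```

```text
clock: 14.5
tool_pos: [0.48, -0.2506, 0.0633]
orientation: [[-1.0, -0.007, 0.004], [-0.007, 1.0, -0.001], [-0.004, -0.001, -1.0]]
ft_force: [-0.0, -1.0, -0.2]
grip_width: 0.0681
finger_force: 0.0
tub rim ((515.5436401367188, -253.8785400390625), (188.92349243164062, 133.30572509765625), 0.8238879442214966) 0.06458090769082417
tub rim ((518.1909790039062, -252.46697998046875), (192.41583251953125, 132.9143524169922), 1.5323477983474731) 0.062144740952961276
clock 14.6 tcp [ 0.4789 -0.2497  0.0613] F [-0.004   0.7523 -0.8425] w 0.06842633674702751 q [-0.1654  0.3503  0.6615  1.9647 -0.2703  0.9129  2.212 ]
shift now [ 1.4212  0.0201 31.2552]
turn [-0.0063  0.0759  0.0391] shift after turn [ 1.3798  0.0157 31.257 ]
```

View pics/in.png

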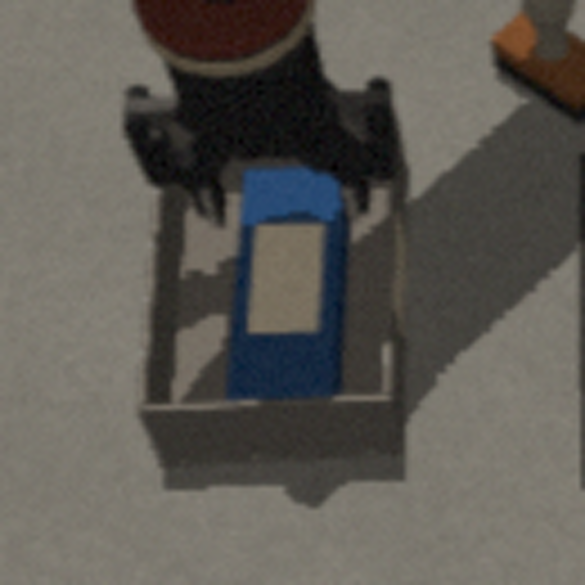

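The crop shows the fingers straddling the case, at about (215,205) and (360,205), with gaps of roughly 5 mm either side. I'll check clearances with depth to find what was touched.

```bash
python3 - <<'E'
from h import *
for n in("scene","top"):
    c,R,t=cam(n); W=cloud(c,R,t); hsv=cv2.cvtColor(c["frame"],cv2.COLOR_RGB2HSV)
    v=hsv[...,2]; bl=(hsv[...,0]>95)&(hsv[...,0]<130)&(hsv[...,1]>110)
    d=(v<45)&(abs(W[...,1]+.25)<.1)&(W[...,0]>.43)&(W[...,0]<.53)&(W[...,2]>.015)&(W[...,2]<.16)&~bl
    P=W[d]
    print(n,len(P))
    for lo in np.arange(.03,.15,.01):
        Q=P[(P[:,2]>=lo)&(P[:,2]<lo+.01)]
        if len(Q): 
            a=Q[Q[:,1]<-.25];b=Q[Q[:,1]>=-.25]
            f=lambda q:(np.round([q[:,1].min(),q[:,1].max(),q[:,0].min(),q[:,0].max()],3),len(q)) if len(q) else None
            print(round(lo,3),f(a),f(b))
    B=W[bl&(abs(W[...,0]-.515)<.09)&(abs(W[...,1]+.25)<.06)&(W[...,2]<.045)&(W[...,2]>.03)]
    for x0 in(.46,.49,.53,.56,.58): 
        q=B[abs(B[:,0]-x0)<.01]; 
        if len(q): print("case y at",x0,q[:,1].min(),q[:,1].max(),len(q),np.median(q[:,2]))
E
python3 case.py
```

```text
scene 783
0.03 (array([-0.316, -0.314,  0.469,  0.527]), 10) (array([-0.189, -0.188,  0.447,  0.471]), 2)
0.04 (array([-0.316, -0.314,  0.461,  0.515]), 6) (array([-0.188, -0.188,  0.441,  0.453]), 4)
0.05 (array([-0.316, -0.282,  0.432,  0.488]), 8) (array([-0.212, -0.202,  0.485,  0.493]), 5)
0.06 (array([-0.293, -0.282,  0.472,  0.49 ]), 10) (array([-0.203, -0.187,  0.47 ,  0.488]), 5)
0.07 (array([-0.292, -0.282,  0.474,  0.491]), 10) (array([-0.205, -0.2  ,  0.479,  0.488]), 8)
0.08 (array([-0.302, -0.284,  0.484,  0.493]), 8) (array([-0.213, -0.198,  0.47 ,  0.49 ]), 4)
0.09 (array([-0.309, -0.281,  0.469,  0.494]), 48) (array([-0.214, -0.182,  0.468,  0.494]), 52)
0.1 (array([-0.31 , -0.278,  0.47 ,  0.497]), 42) (array([-0.22 , -0.182,  0.467,  0.494]), 48)
0.11 (array([-0.311, -0.252,  0.474,  0.5  ]), 50) (array([-0.249, -0.181,  0.466,  0.499]), 74)
0.12 (array([-0.312, -0.252,  0.489,  0.5  ]), 40) (array([-0.25 , -0.182,  0.49 ,  0.5  ]), 40)
0.13 (array([-0.313, -0.257,  0.484,  0.501]), 41) (array([-0.246, -0.18 ,  0.482,  0.501]), 57)
0.14 (array([-0.313, -0.255,  0.4
[... 752 characters left out ...]
46554918
case y at 0.56 -0.27747541965901573 -0.2230642865934607 196 0.03747996296763068
case y at 0.58 -0.27645431489853217 -0.22580724964792545 181 0.03751535383228977
top case ((514.9884643554688, -249.11570739746094), (57.10670852661133, 146.71438598632812), 89.95946502685547) 0.037370862127904164
tub rim ((515.4429321289062, -254.08908081054688), (188.94769287109375, 133.07110595703125), 0.9369145631790161) 0.06462009364969054
scene case ((517.259765625, -247.39918518066406), (150.85552978515625, 56.743385314941406), 0.3170308470726013) 0.035315274351073234
tub rim ((519.3829956054688, -252.4199676513672), (190.54660034179688, 133.04124450683594), 1.5824676752090454) 0.06239241277625299
```

The depth profile explains it. The outer knuckles start about 29 mm above the TCP and span ±64 mm, so they met the rim. The tub hasn't moved. I'll grasp about 9 mm higher with a narrower opening.

```bash
python3 -m pendant '[{"rot":[0,0,0],"travel":[1.4,1,0],"claw":76},{"rot":[0,0,0],"travel":[0,0,8],"claw":76},{"rot":[0,0,0],"travel":[0,0,8],"claw":76},{"rot":[0,0,0],"travel":[0,0,4],"claw":76},{"rot":[0,0,0],"travel":[0,0,2],"claw":76},{"rot":[0,0,0],"travel":[0,0,0],"claw":76},{"rot":[0,0,0],"travel":[0,0,0],"claw":76}]'
```

```text
clock: 15.5
tool_pos: [0.4769, -0.249, 0.039]
orientation: [[-1.0, -0.007, 0.0], [-0.007, 1.0, -0.0], [0.0, -0.0, -1.0]]
ft_force: [1.0, -0.1, 0.6]
grip_width: 0.0648
finger_force: 0.0
```

```bash
python3 -m pendant '[{"rot":[0,0,0],"travel":[0,0,0],"claw":0},{"rot":[0,0,0],"travel":[0,0,0],"claw":0},{"rot":[0,0,0],"travel":[0,0,0],"claw":0},{"rot":[0,0,0],"travel":[0,0,0],"claw":0},{"rot":[0,0,0],"travel":[0,0,0],"claw":0},{"rot":[0,0,0],"travel":[0,0,-3],"claw":0},{"rot":[0,0,0],"travel":[0,0,-5],"claw":0},{"rot":[0,0,0],"travel":[0,0,-5],"claw":0},{"rot":[0,0,0],"travel":[0,0,0],"claw":0}]'
```

```text
clock: 16.4
tool_pos: [0.4774, -0.249, 0.0527]
orientation: [[-1.0, -0.007, 0.001], [-0.007, 1.0, -0.0], [-0.001, -0.0, -1.0]]
ft_force: [-0.1, -0.8, -1.1]
grip_width: 0.0561
finger_force: 63.8
```

```bash
python3 -m pendant '[{"rot":[0,0,0],"travel":[0,0,-15],"claw":0},{"rot":[0,0,0],"travel":[0,0,-30],"claw":0},{"rot":[0,0,0],"travel":[0,0,-40],"claw":0},{"rot":[0,0,0],"travel":[0,0,-40],"claw":0},{"rot":[0,0,0],"travel":[0,0,-35],"claw":0},{"rot":[0,0,0],"travel":[0,0,-12],"claw":0},{"rot":[0,0,0],"travel":[0,20,0],"claw":0},{"rot":[0,0,0],"travel":[0,38,0],"claw":0},{"rot":[0,0,0],"travel":[0,40,0],"claw":0},{"rot":[0,0,0],"travel":[0,40,0],"claw":0},{"rot":[0,0,0],"travel":[0,40,0],"claw":0},{"rot":[0,0,0],"travel":[5,40,0],"claw":0}]'
python3 -m pendant '[{"rot":[0,0,0],"travel":[14,40,0],"claw":0},{"rot":[0,0,0],"travel":[14,40,0],"claw":0},{"rot":[0,0,0],"travel":[14,40,0],"claw":0},{"rot":[0,0,0],"travel":[14,40,0],"claw":0},{"rot":[0,0,0],"travel":[14,40,0],"claw":0},{"rot":[0,0,0],"travel":[14,40,0],"claw":0},{"rot":[0,0,-3],"travel":[10,40,0],"claw":0},{"rot":[0,0,-3],"travel":[0,8,0],"claw":0},{"rot":[0,0,-3],"travel":[0,0,0],"claw":0},{"rot":[0,0,0],"travel":[0,0,0],"claw":0},{"rot":[0,0,0],"travel":[0,0,0],"claw":0}]'
cat > g.py <<'E'
import sys
from h import *
a=np.radians(9.35); ex=np.array([np.cos(a),np.sin(a)]); ey=np.array([-ex[1],ex[0]]); g=np.array([.5164,.2799])
if __name__=="__main__":
    x,y,z=map(float,sys.argv[1:4]); p=g+ex*x+ey*y; go([*p,z],down(99.35))
E
python3 g.py -.14 0 .075
```

```text
clock: 17.6
tool_pos: [0.4699, -0.0293, 0.2238]
orientation: [[-1.0, -0.007, -0.0], [-0.007, 1.0, -0.0], [0.0, -0.0, -1.0]]
ft_force: [2.0, 0.7, -2.1]
grip_width: 0.0563
finger_force: 64.3
clock: 18.7
tool_pos: [0.3738, 0.256, 0.2237]
orientation: [[-0.987, -0.161, -0.0], [-0.161, 0.987, -0.001], [0.0, -0.0, -1.0]]
ft_force: [-1.2, -0.1, -1.4]
grip_width: 0.0568
finger_force: 64.4
clock 18.7 tcp [0.3738 0.256  0.2237] F [-1.1601 -0.0958 -1.356 ] w 0.05683763031379101 q [-0.8375 -0.0545  0.1343  1.9663  0.0079  1.2299  1.0268]
shift now [ -4.6404   0.5236 148.7035]
turn [-0.0251 -0.0252 -0.0636] shift after turn [ -4.5755   0.4533 148.7057]
```

```bash
python3 -m pendant '[{"rot":[0,0,0],"travel":[-4.6,0.5,15],"claw":0},{"rot":[0,0,0],"travel":[0,0,30],"claw":0},{"rot":[0,0,0],"travel":[0,0,35],"claw":0},{"rot":[0,0,0],"travel":[0,0,35],"claw":0},{"rot":[0,0,0],"travel":[0,0,25],"claw":0},{"rot":[0,0,0],"travel":[0,0,12],"claw":0},{"rot":[0,0,0],"travel":[0,0,0],"claw":0},{"rot":[0,0,0],"travel":[0,0,0],"claw":0}]'
cat > cg.py <<'E'
import sys
from g import *
for n in("top","scene"):
    c,R,t=cam(n); W=cloud(c,R,t); hsv=cv2.cvtColor(c["frame"],cv2.COLOR_RGB2HSV)
    q=W[...,:2]-g; X=q@ex; Y=q@ey; Z=W[...,2]
    bl=(hsv[...,0]>95)&(hsv[...,0]<130)&(hsv[...,1]>110)&(abs(Y)<.06)&(X>-.2)&(X<.09)
    P=np.c_[X[bl],Y[bl],Z[bl]]; top=P[P[:,2]>np.percentile(P[:,2],60)-.012]
    for i in range(3):
        k=np.linalg.lstsq(np.c_[top[:,:2],np.ones(len(top))],top[:,2],rcond=None)[0]
        r=top[:,2]-np.c_[top[:,:2],np.ones(len(top))]@k; top=top[abs(r)<max(.004,2*r.std())]
    print(n,len(top),"pitch,roll",np.degrees(k[:2]),"z med",np.median(top[:,2]),"X",top[:,0].min(),top[:,0].max(),"Y",top[:,1].min(),top[:,1].max(),cv2.minAreaRect(top[:,:2].astype(np.float32)*1000))
    kn=(hsv[...,2]<60)&(abs(X-.03)<.025)&(abs(Y)<.025)&(Z>.06); K=np.c_[X[kn],Y[kn],Z[kn]]
    if len(K): K=K[K[:,2]>np.percentile(K[:,2],70)-.008]; print(" knob",len(K),K.mean(0),np.median(K[:,2]))
    if len(sys.argv)>1: cv2.imwrite(f"pics/{sys.argv[1]}_{n}.png",cv2.resize(c["frame"][150:290,380:540,::-1] if n=="scene" else c["frame"][190:350,110:270,::-1],None,fx=3.5,fy=3.5,interpolation=2))
E
python3 cg.py a; python3 g.py -.042 0 .07
```

```text
clock: 19.5
tool_pos: [0.3789, 0.258, 0.0729]
orientation: [[-0.987, -0.163, 0.001], [-0.163, 0.987, 0.001], [-0.001, 0.0, -1.0]]
ft_force: [0.2, 0.2, -1.4]
grip_width: 0.0564
finger_force: 64.3
top 705 pitch,roll [-0.1358  0.7346] z med 0.07020755114464593 X -0.17357830351566284 -0.02715674273118967 Y -0.030413627306965514 0.025766455400151204 ((-100.33113098144531, -1.5257644653320312), (56.082847595214844, 146.37232971191406), 89.05125427246094)
 knob 211 [ 0.0293 -0.002   0.1517] 0.15172133446585248
scene 595 pitch,roll [-0.7104  2.0219] z med 0.06946132908918612 X -0.16823342021429408 -0.021681554467057943 Y -0.028803159670994335 0.031153796040781896 ((-94.97957611083984, 1.0408916473388672), (58.450645446777344, 147.68417358398438), 88.72782135009766)
 knob 163 [0.033  0.0001 0.1497] 0.14987556423971188
clock 19.6 tcp [0.3792 0.2583 0.0733] F [-0.8719 -0.0286 -2.0667] w 0.05679530031800642 q [-0.8281  0.1296  0.1412  2.1221 -0.0236  0.889   1.0614]
shift now [-96.8831  -1.0712   3.507 ]
turn [0.0749 0.115  0.0352] shift after turn [-96.8906  -1.0073   3.3139]
```

View pics/a_scene.png

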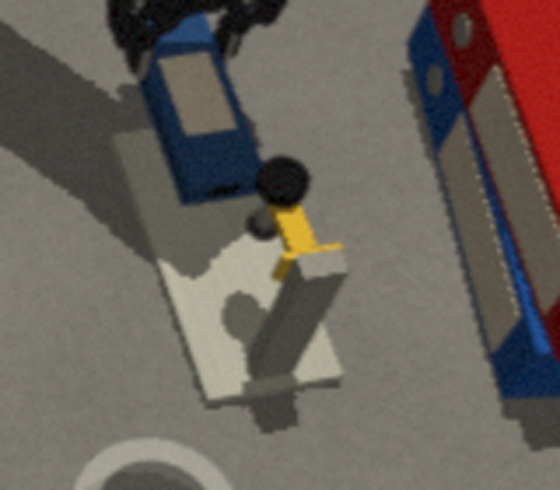

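The case, at about (200,115) in the crop, hangs level in front of the foot and lined up with the plate. The foot at (262,220) and the knob at (283,180) are well clear above it. Sliding it in.

```bash
python3 -m pendant '[{"rot":[0,0,0],"travel":[0,-1,6],"claw":0},{"rot":[0,0,0],"travel":[-10,0,0],"claw":0},{"rot":[0,0,0],"travel":[-17,0,0],"claw":0},{"rot":[0,0,0],"travel":[-20,0,0],"claw":0},{"rot":[0,0,0],"travel":[-20,0,0],"claw":0},{"rot":[0,0,0],"travel":[-18,0,0],"claw":0},{"rot":[0,0,0],"travel":[-11,0,0],"claw":0},{"rot":[0,0,0],"travel":[0,0,10],"claw":0},{"rot":[0,0,0],"travel":[0,0,6],"claw":0},{"rot":[0,0,0],"travel":[0,0,2],"claw":0},{"rot":[0,0,0],"travel":[0,0,0],"claw":0},{"rot":[0,0,0],"travel":[0,0,0],"claw":0}]'; python3 g.py -.042 0 .047
```

```text
clock: 20.8
tool_pos: [0.4723, 0.2723, 0.0476]
orientation: [[-0.986, -0.164, -0.001], [-0.164, 0.986, -0.0], [0.001, -0.0, -1.0]]
ft_force: [-0.8, -0.3, -0.2]
grip_width: 0.0569
finger_force: 64.5
clock 20.8 tcp [0.4723 0.2723 0.0476] F [-0.7995 -0.2534 -0.201 ] w 0.056872260417857465 q [-0.7534  0.3284  0.1724  1.94   -0.0721  0.8798  1.1915]
shift now [-2.7456  0.3173  0.5611]
turn [-0.0097 -0.0475  0.0883] shift after turn [-2.7446  0.3215  0.5634]
```

```bash
python3 -m pendant '[{"rot":[0,0,0],"travel":[-1,0,0.5],"claw":0},{"rot":[0,0,0],"travel":[0,0,0.5],"claw":0},{"rot":[0,0,0],"travel":[0,0,0],"claw":0},{"rot":[0,0,0],"travel":[0,0,0],"claw":0}]'; python3 cg.py
```

```text
clock: 21.2
tool_pos: [0.4733, 0.2727, 0.0475]
orientation: [[-0.986, -0.164, -0.001], [-0.164, 0.986, -0.0], [0.001, 0.0, -1.0]]
ft_force: [-5.1, -2.8, 11.5]
grip_width: 0.0562
finger_force: 65.9
top 575 pitch,roll [-0.0173  0.482 ] z med 0.045145862404460814 X -0.07760951628526568 0.06724316356847128 Y -0.031786984735354934 0.024398899717532486 ((-5.11102294921875, -3.561655044555664), (56.15191650390625, 144.9017333984375), 89.7146987915039)
 knob 222 [ 0.0292 -0.0022  0.1524] 0.15139216591503923
scene 505 pitch,roll [-0.1736  3.4291] z med 0.043682916012436124 X -0.06731607357775372 0.07310330925101508 Y -0.029833600469625497 0.030224191927210903 ((2.698486328125, -2.2236557006835938), (57.73300552368164, 142.64466857910156), 84.88455963134766)
 knob 133 [ 0.0141 -0.013   0.3971] 0.3968695185017674
```

```bash
python3 -m pendant '[{"rot":[0,0,0],"travel":[0,0,-0.8],"claw":0},{"rot":[0,0,0],"travel":[0,0,0],"claw":85},{"rot":[0,0,0],"travel":[0,0,0],"claw":85},{"rot":[0,0,0],"travel":[0,0,0],"claw":85},{"rot":[0,0,0],"travel":[0,0,0],"claw":85},{"rot":[0,0,0],"travel":[0,0,-10],"claw":85},{"rot":[0,0,0],"travel":[0,0,-15],"claw":85},{"rot":[0,0,0],"travel":[15,0,-5],"claw":85},{"rot":[0,0,0],"travel":[30,0,-5],"claw":0},{"rot":[0,0,0],"travel":[25,0,-30],"claw":0},{"rot":[0,0,0],"travel":[0,0,-45],"claw":0},{"rot":[0,0,0],"travel":[0,0,-45],"claw":0}]'
python3 cg.py b; python3 g.py .03 -.001 .21
```

```text
clock: 22.5
tool_pos: [0.4041, 0.2607, 0.2047]
orientation: [[-0.986, -0.164, -0.0], [-0.164, 0.986, -0.0], [0.0, -0.0, -1.0]]
ft_force: [0.7, 1.7, -0.5]
grip_width: 0.0145
finger_force: 0.0
top 931 pitch,roll [0.1435 0.5153] z med 0.045132830749769065 X -0.07682510514986114 0.06910036404074424 Y -0.03119756081256823 0.02605925706112585 ((-3.6512451171875, -3.0791015625), (56.48652267456055, 145.7617645263672), 89.11109161376953)
 knob 220 [ 0.029  -0.002   0.1513] 0.15140587781753645
scene 644 pitch,roll [-0.2399  2.8498] z med 0.04367916963866021 X -0.07620376135527869 0.07266663969750115 Y -0.030796019911680916 0.029860612707416904 ((-1.6306686401367188, -0.20378494262695312), (59.156951904296875, 148.9451446533203), 89.05208587646484)
 knob 160 [0.0333 0.0004 0.1501] 0.15049879477256578
clock 22.6 tcp [0.4076 0.2629 0.2097] F [-0.4039  0.3521 -0.7082] w 0.00011730510043706779 q [-0.8231  0.0157  0.161   1.9284 -0.0034  1.187   1.074 ]
shift now [-140.153    -2.0578    0.9525]
turn [0.3234 0.5171 0.0518] shift after turn [-140.1577   -1.9291   -0.301 ]
```

View pics/b_scene.png

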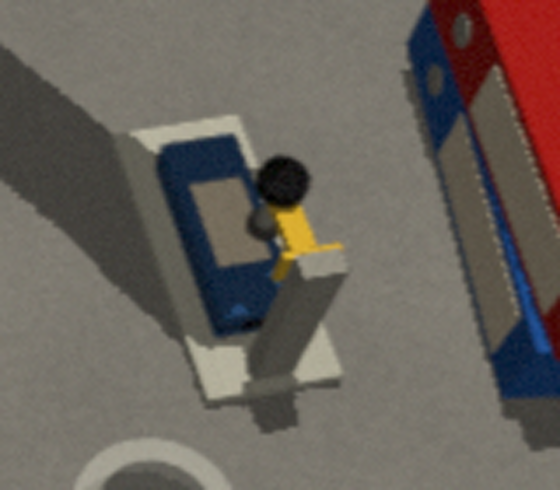

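The case lies flat on the plate at about (215,235) in the crop, reaching under the foot at (262,220). The fingers are shut; next I push the knob at (283,180).

```bash
python3 -m pendant '[{"rot":[0,0,0],"travel":[-15,-1,0],"claw":0},{"rot":[0,0,0],"travel":[-30,-1,0],"claw":0},{"rot":[0,0,0],"travel":[-35,0,0],"claw":0},{"rot":[0,0,0],"travel":[-35,0,0],"claw":0},{"rot":[0,0,0],"travel":[-25,0,0],"claw":0},{"rot":[0,0,0],"travel":[0,0,10],"claw":0},{"rot":[0,0,0],"travel":[0,0,15],"claw":0},{"rot":[0,0,0],"travel":[0,0,6],"claw":0},{"rot":[0,0,0],"travel":[0,0,0],"claw":0},{"rot":[0,0,0],"travel":[0,0,0],"claw":0}]'; python3 g.py .031 -.001 .174
```

```text
clock: 23.6
tool_pos: [0.5429, 0.2821, 0.1717]
orientation: [[-0.986, -0.164, -0.001], [-0.164, 0.986, -0.0], [0.001, 0.0, -1.0]]
ft_force: [0.2, -0.2, 0.9]
grip_width: 0.0
finger_force: 0.0
clock 23.6 tcp [0.5429 0.2821 0.1717] F [ 0.1629 -0.1708  0.9099] w 4.42325367927068e-05 q [-0.7353  0.3127  0.2241  1.6742 -0.0748  1.1636  1.2435]
shift now [-4.5069  1.1097 -2.3337]
turn [ 0.0048 -0.0345  0.0898] shift after turn [-4.5065  1.1165 -2.3311]
```

```bash
python3 -m pendant '[{"rot":[0,0,0],"travel":[-4.3,1,-5],"claw":0},{"rot":[0,0,0],"travel":[0,0,5],"claw":0},{"rot":[0,0,0],"travel":[0,0,4],"claw":0},{"rot":[0,0,0],"travel":[0,0,4],"claw":0},{"rot":[0,0,0],"travel":[0,0,4],"claw":0},{"rot":[0,0,0],"travel":[0,0,4],"claw":0},{"rot":[0,0,0],"travel":[0,0,4],"claw":0},{"rot":[0,0,0],"travel":[0,0,4],"claw":0},{"rot":[0,0,0],"travel":[0,0,4],"claw":0},{"rot":[0,0,0],"travel":[0,0,4],"claw":0},{"rot":[0,0,0],"travel":[0,0,4],"claw":0},{"rot":[0,0,0],"travel":[0,0,0],"claw":0}]'
```

```text
clock: 24.8
tool_pos: [0.5471, 0.2834, 0.1347]
orientation: [[-0.987, -0.163, -0.001], [-0.163, 0.987, -0.001], [0.002, -0.001, -1.0]]
ft_force: [-1.8, -0.2, 0.3]
grip_width: -0.0001
finger_force: 0.0
```

```bash
python3 -m pendant '[{"rot":[0,0,0],"travel":[0,0,2],"claw":0},{"rot":[0,0,0],"travel":[0,0,2],"claw":0},{"rot":[0,0,0],"travel":[0,0,1],"claw":0},{"rot":[0,0,0],"travel":[0,0,1],"claw":0},{"rot":[0,0,0],"travel":[0,0,0],"claw":0}]'; python3 cg.py
```

```text
clock: 25.3
tool_pos: [0.5476, 0.2836, 0.1294]
orientation: [[-0.987, -0.163, -0.0], [-0.163, 0.987, -0.0], [0.0, -0.0, -1.0]]
ft_force: [-0.0, 0.7, 0.1]
grip_width: -0.0003
finger_force: 0.0
top 729 pitch,roll [0.0468 0.5094] z med 0.04502800673057002 X -0.07721664663918167 0.06813805718103755 Y -0.03185272112898766 0.025460798975327412 ((-4.449249267578125, -3.0759716033935547), (56.493080139160156, 145.1762237548828), 89.49156951904297)
 knob 26 [0.016  0.0138 0.4439] 0.518612076792031
scene 464 pitch,roll [-0.2172  5.7668] z med 0.043524785631294555 X -0.07452781507649979 0.07356920528229015 Y -0.030707331245827862 0.01026964621680724 ((-0.47834014892578125, -10.209066390991211), (40.97609329223633, 148.09535217285156), 89.98709869384766)
 knob 198 [0.0215 0.0014 0.4454] 0.5131958404088413
```

```bash
python3 -m pendant '[{"rot":[0,0,0],"travel":[0,0,1],"claw":0},{"rot":[0,0,0],"travel":[0,0,1],"claw":0},{"rot":[0,0,0],"travel":[0,0,0],"claw":0}]'; python3 -m pendant '[{"rot":[0,0,0],"travel":[0,0,1],"claw":0},{"rot":[0,0,0],"travel":[0,0,0],"claw":0}]'
python3 - <<'E'
from g import *
c,R,t=cam("scene"); W=cloud(c,R,t); hsv=cv2.cvtColor(c["frame"],cv2.COLOR_RGB2HSV)
q=W[...,:2]-g; X=q@ex; Y=q@ey
y=(hsv[...,0]>18)&(hsv[...,0]<35)&(hsv[...,1]>140)&(abs(Y)<.03)&(X>.03)&(X<.11); print("yellow z",np.percentile(W[y][:,2],[5,50,95]),y.sum())
cv2.imwrite("pics/push.png",cv2.resize(c["frame"][150:290,380:540,::-1],None,fx=4,fy=4,interpolation=2))
E
```

```text
clock: 25.7
tool_pos: [0.5478, 0.2838, 0.1282]
orientation: [[-0.987, -0.163, 0.0], [-0.163, 0.987, 0.0], [-0.0, 0.0, -1.0]]
ft_force: [-1.8, -1.4, 5.8]
grip_width: 0.0001
finger_force: 2.7
clock: 25.9
tool_pos: [0.5478, 0.2839, 0.1281]
orientation: [[-0.987, -0.163, 0.001], [-0.163, 0.987, 0.001], [-0.001, 0.001, -1.0]]
ft_force: [-4.9, -1.9, 12.1]
grip_width: -0.0003
finger_force: 6.6
yellow z [0.0837 0.092  0.1009] 125
```

View pics/push.png

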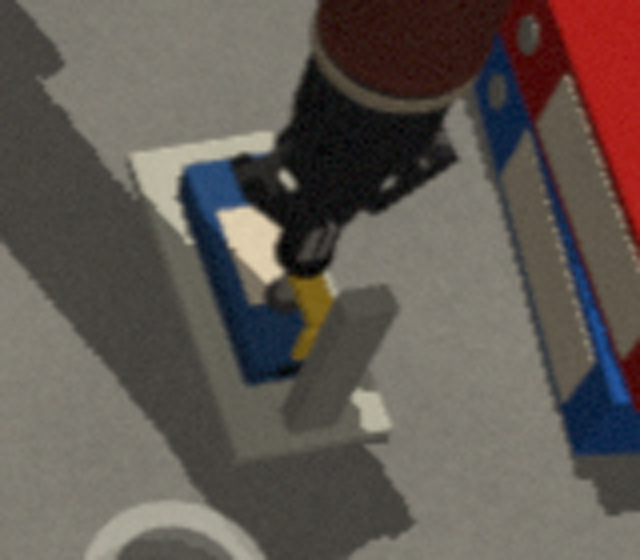

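The foot at (280,292) is now down on the case. The TCP has stalled at 0.128 m, as expected for a 32 mm case. I'll let go straight up and check.

```bash
python3 -m pendant '[{"rot":[0,0,0],"travel":[0,0,-3],"claw":0},{"rot":[0,0,0],"travel":[0,0,-20],"claw":0},{"rot":[0,0,0],"travel":[0,0,-40],"claw":0},{"rot":[0,0,0],"travel":[40,0,-40],"claw":0},{"rot":[0,0,0],"travel":[45,0,0],"claw":0},{"rot":[0,0,0],"travel":[45,0,0],"claw":0},{"rot":[0,0,0],"travel":[0,0,0],"claw":0},{"rot":[0,0,0],"travel":[0,0,0],"claw":0}]'; python3 cg.py; python3 lid.py .014 scene end; python3 case.py | grep rim; python3 -c "
from h import *
go([0,0,0])"
```

```text
clock: 26.75
tool_pos: [0.4235, 0.2634, 0.2254]
orientation: [[-0.986, -0.165, 0.001], [-0.165, 0.986, 0.001], [-0.001, 0.001, -1.0]]
ft_force: [0.6, 0.0, 0.4]
grip_width: -0.0003
finger_force: 0.0
top 849 pitch,roll [0.0379 0.3224] z med 0.04496793330318762 X -0.07705194706914163 0.06782322224340065 Y -0.031200082248391617 0.026324388673500555 ((-4.573982238769531, -2.6541786193847656), (56.61417770385742, 144.82179260253906), 89.34578704833984)
 knob 201 [ 0.0291 -0.0021  0.1068] 0.10692896924225818
scene 560 pitch,roll [-0.3424  3.2886] z med 0.04370456641334802 X -0.07477525409537332 0.07477287886116522 Y -0.030709724627935576 0.027510008975805404 ((0.2259063720703125, -1.4968395233154297), (56.62049865722656, 150.07142639160156), 88.8102035522461)
 knob 151 [0.0331 0.0008 0.1057] 0.10578459258931064
3628 pitch,roll [0.0438 0.0707] z 0.013754128709214379 rect ((523.5590209960938, 1.1573104858398438), (141.83673095703125, 201.33726501464844), 89.77804565429688)
tub rim ((515.4769287109375, -254.27166748046875), (189.28343200683594, 133.88145446777344), 0.7651451826095581) 0.06441680230456845
tub rim ((517.7041625976562, -252.6446533203125), (193.75466918945312, 133.40415954589844), 1.6287587881088257) 0.06196773588048528
clock 27.0 tcp [0.4249 0.2632 0.2248] F [-0.6117 -0.1389  0.0496] w -0.00016867988819243215 q [-0.8239  0.042   0.1857  1.87   -0.0078  1.2306  1.0984]
shift now [ 461.9704 -190.536   224.9581]
  return _methods._mean(a, axis=axis, dtype=dtype,
  ret = ret.dtype.type(ret / rcount)
```

View pics/end.png

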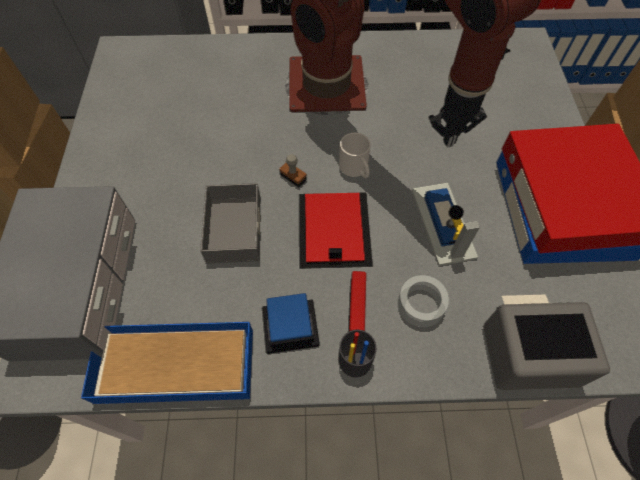

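The lid lies lug up on the mat at (335,228), and the empty tub is where it was at (232,222). The case is under the lowered foot at (447,217), nothing else has been disturbed, and the arm is clear. Handing in.

```bash
python3 -c "
from rig import order
print(order.job_done())"
```

```text
the job is handed in; nothing more can be done
None
```

The job is handed in: the gauge's foot rests on the blue media case at about 32 mm, which is its thickness. The lid lies flat, lug up, on the middle of the mat; on the first try for the case the gripper pressed the tub's rim at about 31 N (limit 40 N), but the tub did not move.

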